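# Set the sample changer's cover and snug its purge plug

### The arm

A 6-joint arm with a two-finger parallel gripper is mounted at the origin on the work surface. World frame = base frame: x ahead of the robot, y to its left, z up, the work surface at z = 0. Lengths are in m, angles in rad, forces in N, time in s.
With the tool pointing down it reaches from about 0.25 to 0.775 m from the base axis. Payload 4 kg.
Tool frame: the origin (TCP) lies at the very end of the fingers, on their centre line; the grasp point (between the pads) lies hold_point_z behind it (hold_point_z is the distance from the TCP to the grasp point, in m); z points along the fingers, y is the direction in which the jaws open and shut (so a half turn about z gives the same grasp; the last joint's range is limited). The gripper opens to 94 mm and grips with 3 to 60 N. Pads are 16 mm wide; open, the fingers measure 119 mm over their backs; the gripper's body (75 mm by 177 mm) begins 78 mm behind the grasp point.
Start: joints at [1.01, 0.087, 1.371, -0, 1.684, -0.103], TCP at [0.243, 0.493, 0.206] pointing down, gripper open.
Joint ranges: [-3.1, 3.1], [-0.76, 2.03], [0.27, 2.55], [-1.08, 4.22], [0.17, 2.65], [-2.57, 2.57]. Speed limits (rad/s): [2.79, 2.79, 3.14, 3.14, 3.14, 3.14].

### API

Orientations are given as [roll, pitch, yaw] about the fixed x, y, z axes, in that order (R = Rz(yaw) Ry(pitch) Rx(roll)).
In Python, from bench import * gives the robot as it stands.
- The arm moves only by the tool step_arm, never from a script. Its argument "increments" is text: rows parted by semicolons, each of 6 numbers parted by spaces: the shift along the tool's x, y, z in cm, then the turn, a rotation vector about the tool's x, y, z in rad. A call has 1 to 5 rows; each row shifts and turns the commanded pose from where the row before left it, along the tool's axes as they then stand; what a row does not reach is not made up. A row lasts 1/10 s, in which the tool goes at most 50 mm and 8.59 degrees, less where a joint would pass 70% of its speed; a pose out of reach is approached as far as the arm can. A call is refused whole if a number of a shift passes 5 or a number of a turn 0.15, either way. A call with a gripper value outside its range is refused whole. "claw" is the gripper's target within -1 to 1 (shut at 1, half-way at 0, fully open at -1), set as the call begins (left out, the last holds). The fingers move at their own pace and stop on an object; the grip force is fixed at half the most. Time passes only in rows, so rows that do not move let the fingers close. It gives the time, the measured TCP pose, the force and the opening at its end, in the units of the state.
- get_obs(): the state, without advancing time (a new reading comes with each control period).
- snapshot(name): name is "scene" or "top"; returns the picture (400x640x3 uint8, red, green, blue); there is no depth.
- calibration(name): a dict with "camera_matrix" (3x3 intrinsics, pixels), "eye" and "orientation" of the camera in the world. Camera axes: x right, y up, looking along -z (the intrinsics and any distortion apply to the point x, -y, -z); pixel columns grow to the right and rows downward; lengths in m; the calibration is good to about 2 mm. A picture is of the moment at which its call begins. calibration takes no time and is no camera call.
- close_job(): hands the job in, once; it reports no verdict.
The state is a dict: "time": time; "joint_positions": joint angles; "qvel": joint speeds; "joint_torque": joint torques, N m; "tool_pos": TCP position; "ee_rot": TCP orientation; "wrist_force": force on the tool from outside, world axes, zero at the start; "wrist_torque": the same for the moment, N m; "width": finger opening in m.
Only numpy, scipy, OpenCV 4.12 (cv2) and the standard library are available. Lean on these libraries where they do the work, as an engineer would, in place of code of your own. Each camera call takes 0.05 s, during which the arm holds its last target. There are 200 camera calls.

### The job

Get the sample changer ready: turn its slotted cover by the black grip bar until the opening is squarely over the compartment marked by the tall pin, and let go of the cover. Then screw in the square-headed purge plug, clockwise seen from above, until it goes snug and has dragged the tabbed sleeve under it round by about 20 degrees; stop there, do not overtighten it. Leave the loose things lying about undisturbed.

Things in the scene. Friction and masses are not known exactly. Their poses are not given: they have to be found in the camera images.
- sampler: White sample changer housing fixed to the table, 250 (x) x 400 (y) x 50 mm high. Origin: centre of its underside; z up. In its frame the cover turns about the vertical line x 0, y +80 mm, the plug about x 0, y -130 mm. Under the cover lie six equal compartments, 60 degrees each, centred 0, 60, 120, 180, 240, 300 degrees from the housing's x; beside each a pin stands on the housing.
- cover: Grey disc 188 mm across, 6 mm thick, with one wedge-shaped opening 42 degrees wide, from 36 mm radius out to the rim. Turns both ways without end about its vertical axis, with a steady drag of about 0.06 Nm, and stays where left. Origin: on the axis at the disc's underside, 76 mm above the table. x points along the middle of the opening, z up.
- cover_grip (a point): Middle of the black grip bar on the cover's axis, 98 mm above the table; pinch it from above. The bar is 60 mm long along the cover's x, 14 mm wide along its y and stands from 84 to 112 mm above the table.
- slot (a point): Point on the middle line of the cover's opening, 108 mm from the cover's axis (just outside the rim, above the circle of pins). It is over the tall pin when the opening is squarely over the marked compartment.
- marker: The tall pin: steel, 8 mm thick with a 14 mm ball on top, 52 mm tall, fixed on the housing's top 108 mm from the cover's axis, in line with the middle of the wanted compartment. Origin: its foot, 50 mm above the table. The other five compartments have only short studs, 8 mm tall.
- plug: Square-headed brass plug in a 66 mm boss. Turns about its vertical axis, clockwise tightens. Origin: on the axis at the boss's top, 68 mm above the table; x, y square to the head's flats. Starts 1.4 to 3 rad short of snug, turning easily (0.03 Nm). Then it resists like a spring, 2.5 Nm/rad, and from 0.3 Nm on (plus 0.3 per rad of sleeve turn; less once held still) drags the sleeve; let go, it springs back 0.1 rad, the sleeve stays.
- plug_head (a point): Middle of the plug's square head, on its axis, 94 mm above the table. The head is 24 x 24 mm and stands from 79 to 109 mm above the table; its axes are the plug's.
- sleeve: Flat steel sleeve 50 mm across, 3 mm thick, round the plug's neck on the boss, with a tab reaching 33 mm from the axis. Cannot be moved by itself: still while the plug is loose, dragged round clockwise with it once snug. Origin: on the plug's axis at the boss's top. x points along the tab and starts parallel to the housing's x; the angle between them is the tightening so far.
- fitting: Loose spare brass hex fitting, 26 mm across, 26 mm tall, standing on the housing. Origin: centre of its underside.
- collar: Loose steel collar, 32 mm across, 12 mm tall, lying on the housing. Origin: centre of its underside.
- jar: Loose white jar, 72 mm across, 85 mm tall, on the table. Origin: centre of its underside.
- flask: Loose small metal gas flask with brass top, 68 mm across, 164 mm tall, on the table. Origin: centre of its underside.
- gauge: Loose steel pressure gauge lying face up on the table, 76 mm across, 26 mm tall. Origin: centre of its underside.
- wrench: Loose wrench lying on the table between robot and sample changer. Origin: centre of its underside.
- bottle: Loose clear bottle, 62 mm across, 180 mm tall, on the table. Origin: centre of its underside.

How it is judged:
On the way, in this order (a step that is already met when the one before it is completed fails the run):
1. the cover's opening is over the marked compartment and the cover is released, the plug not yet tightened (horizontal distance between slot and marker below 0.011 m and contact force between the fingers and cover below 0.3 N and angle between the x axis of sleeve and the x axis of sampler, either way round below 0.06 rad), for 0.2 s.
2. the plug is snug: it has dragged the sleeve round by 5 degrees or more, the cover still in place (horizontal distance between slot and marker below 0.011 m and angle between the x axis of sleeve and the x axis of sampler, either way round above 0.09 rad), for 0.1 s.
At the end, for the whole second after the job is handed in: The middle of the cover's opening is within 11 mm of the tall pin, measured on the pin circle (about 6 degrees); the plug has dragged the sleeve 5 to 45 degrees clockwise; both are released and at rest (all of step 2 and angle between the x axis of sleeve and the x axis of sampler, either way round below 0.78 rad and contact force between the fingers and cover below 0.3 N and contact force between the fingers and plug below 0.3 N and angular speed of each of cover, plug below 0.05 rad/s); the robot touches nothing.
It fails at once if the plug is overtightened: the sleeve is dragged more than 54 degrees (angle between the x axis of sleeve and the x axis of sampler, either way round above 0.95 rad).
It fails at once if a loose thing is moved by more than 30 mm (distance of any of fitting, collar, jar, flask, gauge, wrench, bottle from where it was at the start of the episode above 0.03 m).
It also fails if it takes over 72 s, if anything falls off the work surface, if the arm or the gripper's body presses on something with over 40 N, if the wrist force passes 120 N, or if a joint passes its speed limit or range.

## Working session

There is one attempt and no reset: what is moved stays moved. The work goes in short steps, Python scripts to look and compute and a tool call to move; the robot and the scene stay as the last step left them, time stands still between calls to the robot, and variables do not carry over. Pictures are saved under pics/ and viewed, about 8 in all and at most 12, crops included, and the job is handed in when it is done.

Besides the shell and the picture viewer there is one more tool, called after "Call:" in YAML: its name, and indented under it one key for each argument. step_arm: Moves the arm, as the interface text tells. Its arguments: {"type":"object","properties":{"increments":{"type":"string"},"claw":{"type":"number"}},"required":["increments"]}

```bash
mkdir -p pics; ls; python3 - <<'E'
from bench import *
import cv2
for n in("scene","top"):
    im=snapshot(n); cv2.imwrite(f"pics/{n}0.png",im[:,:,::-1]); c=calibration(n); print(n,c)
print(get_obs())
E
```

```text
pics
scene {'camera_matrix': array([[482.5251001 ,   0.        , 325.64692431],
       [  0.        , 482.5251001 , 199.49156253],
       [  0.        ,   0.        ,   1.        ]]), 'eye': array([1.44247941, 0.11626122, 0.71890762]), 'orientation': array([0.95182324, 0.02223994, 1.6198308 ])}
top {'camera_matrix': array([[470.16048672,   0.        , 319.370537  ],
       [  0.        , 470.16048672, 200.84876058],
       [  0.        ,   0.        ,   1.        ]]), 'eye': array([0.31401193, 0.04733724, 1.34941108]), 'orientation': array([ 0.21239558,  0.00220847, -1.55643218])}
{'time': 0.1, 'joint_positions': array([ 1.00991163e+00,  8.78878012e-02,  1.37206232e+00, -4.77228807e-05,
        1.68357352e+00, -1.03100432e-01]), 'qvel': array([ 0.00045422, -0.00041563, -0.00335071,  0.00084386,  0.00025691,
        0.00010268]), 'joint_torque': array([ 2.47116666e-03, -3.41252804e+01, -3.03301585e+01,  7.20054097e-02,
        3.04457475e-02, -8.14783812e-05]), 'tool_pos': array([0.24284511, 0.4929562 , 0.20443824]), 'ee_rot': array([-3.13966704e+00, -1.51555184e-04,  2.68380292e+00]), 'wrist_force': array([-0.13898575, -0.33998219, -0.2327593 ]), 'wrist_torque': array([-0.01435834,  0.01018993, -0.05074404]), 'width': 0.09387837514949857}
```

View pics/top0.png

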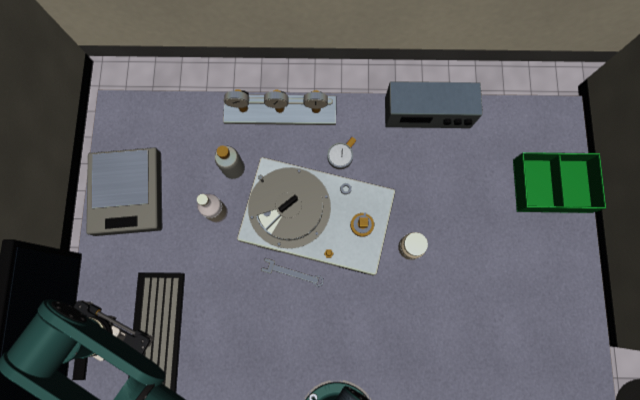

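View pics/scene0.png

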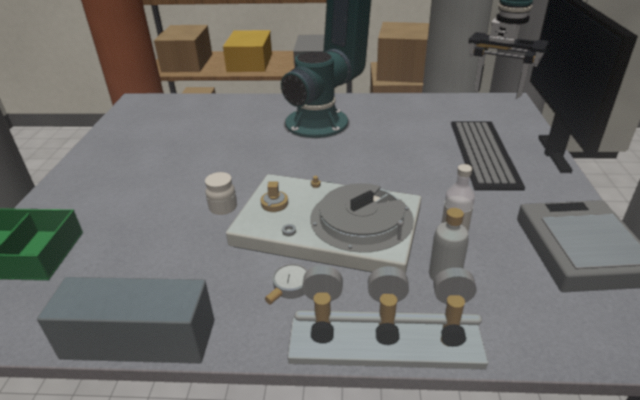

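The top view shows the housing at about columns 240-395, rows 157-275. The cover is at (289,207), the bar at (288,202), the opening near (268,218), a tall-pin candidate at (261,179) and the plug head at (363,223). I'll enlarge it and cast rays.

```bash
cat > h.py <<'E'
from bench import *
import numpy as np, cv2
from scipy.spatial.transform import Rotation as R
def cast(n,uv,z):
    c=calibration(n); K=c["camera_matrix"]; M=R.from_euler("xyz",c["orientation"]).as_matrix()
    q=np.linalg.inv(K)@np.array([uv[0],uv[1],1.]); d=M@(q*[1,-1,-1]); e=np.array(c["eye"])
    return (e+d*(z-e[2])/d[2])
def proj(n,p):
    c=calibration(n); K=c["camera_matrix"]; M=R.from_euler("xyz",c["orientation"]).as_matrix()
    q=K@((M.T@(np.array(p)-c["eye"]))*[1,-1,-1]); return q[:2]/q[2]
def crop(im,u,v,w,h,s,f):
    cv2.imwrite(f,cv2.resize(im[v:v+h,u:u+w,::-1],None,fx=s,fy=s,interpolation=cv2.INTER_CUBIC))
E
python3 - <<'E'
from h import *
im=cv2.imread("pics/top0.png")[:,:,::-1]; crop(im,230,145,180,135,4.4,"pics/c1.png")
im2=cv2.imread("pics/scene0.png")[:,:,::-1]; crop(im2,220,165,210,110,3.8,"pics/c2.png")
# housing outline: bright mask
g=im[145:285,225:405]; hsv=cv2.cvtColor(np.ascontiguousarray(g),cv2.COLOR_RGB2HSV)
m=((hsv[...,2]>150)&(hsv[...,1]<50)).astype(np.uint8)
c=max(cv2.findContours(cv2.morphologyEx(m,cv2.MORPH_OPEN,np.ones((3,3))),cv2.RETR_EXTERNAL,cv2.CHAIN_APPROX_NONE)[0],key=cv2.contourArea)
b=cv2.boxPoints(cv2.minAreaRect(c))+[225,145]
print(b); W=np.array([cast("top",p,.05) for p in b]); print(W, W.mean(0),np.linalg.norm(np.diff(W,axis=0),axis=1))
# orange blobs
mo=((hsv[...,1]>130)&(hsv[...,0]<25)).astype(np.uint8)
print(cv2.connectedComponentsWithStats(mo)[2:])
mb=(hsv[...,2]<45).astype(np.uint8); 
for k in cv2.findContours(mb,cv2.RETR_EXTERNAL,cv2.CHAIN_APPROX_NONE)[0]:
    if cv2.contourArea(k)>25:
        r=cv2.minAreaRect(k); print("black",r[0][0]+225,r[0][1]+145,r[1],r[2],(cv2.boxPoints(r)+[225,145]).tolist())
E
```

```text
[[279.47059631 250.11764526]
 [300.41177368 166.35293961]
 [396.41177368 190.35293579]
 [375.47059631 274.11764526]]
[[ 0.45326298  0.16255613  0.05      ]
 [ 0.6947766   0.11015164  0.05      ]
 [ 0.62768589 -0.1641009   0.05      ]
 [ 0.39133816 -0.10211284  0.05      ]] [0.54176591 0.00162351 0.05      ] [0.24713369 0.28233954 0.2443415 ]
(array([[    0,     0,   180,   140, 24907],
       [  124,     0,     3,     2,     4],
       [    0,     2,     4,    11,    35],
       [  126,    69,    23,    22,   120],
       [  133,    73,    10,    11,    90],
       [  100,   105,     8,     7,    44]], dtype=int32), array([[ 89.19500542,  69.44441322],
       [125.        ,   0.25      ],
       [  1.22857143,   7.28571429],
       [136.15      ,  81.375     ],
       [137.73333333,  77.46666667],
       [103.25      , 108.06818182]]))
black 287.74390411376953 203.30487823486328 (5.77842903137207, 20.77111053466797) 51.34019470214844 [[277.8292694091797, 207.53658294677734], [294.0487823486328, 194.56097793579102], [297.6585388183594, 199.07317352294922], [281.43902587890625, 212.0487823486328]]
```

View pics/c1.png

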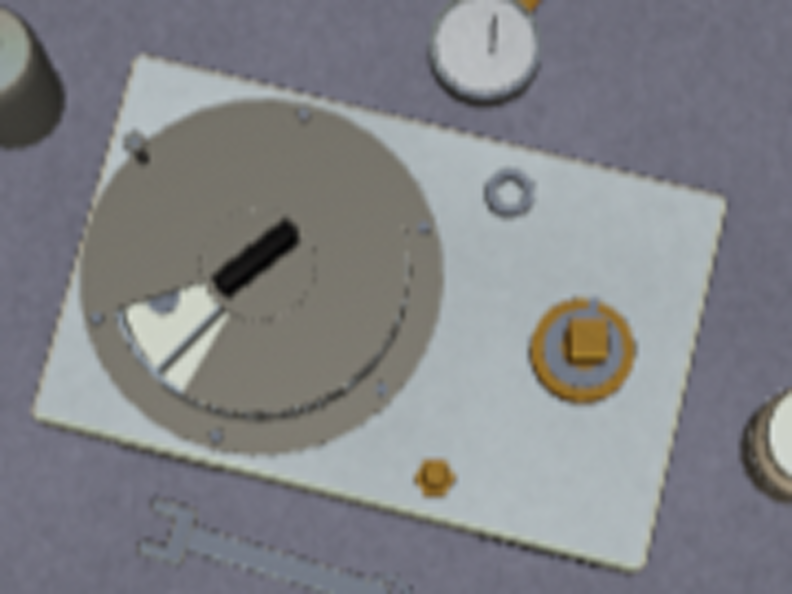

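View pics/c2.png

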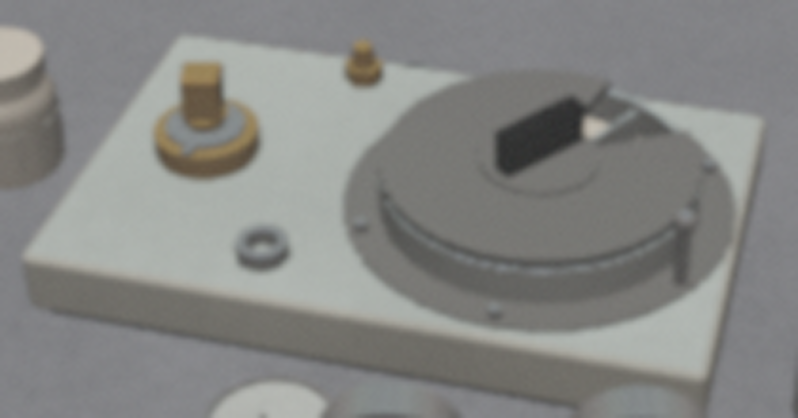

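The top crop shows the tall pin's ball at crop (134,141), with five short studs round the cover. The opening is at the lower left, centred near (175,335). The square plug head is at (588,341), its sleeve tab points to (595,303), the collar is at (510,193) and the hex fitting at (434,477). The scene crop confirms the tall pin at (684,218).

```bash
python3 - <<'E'
from h import *
P=lambda u,v,z: cast("top",(230+(u+.5)/4.4-.5,145+(v+.5)/4.4-.5),z)
co=np.array([P(137,57,.05),P(724,200,.05),P(645,563,.05),P(37,413,.05)]);print("corners",co[:,:2].round(4).tolist(), co.mean(0))
print(np.linalg.norm(co-np.roll(co,-1,0),axis=1))
st=np.array([P(*p,.058) for p in[(303,115),(425,229),(380,390),(216,435),(97,317)]])
pin=P(134,141,.095); pin2=cast("scene",(220+684/3.8,165+218/3.8),.095); print("pin",pin,pin2)
q=np.array([*st,pin])[:,:2]
c=np.mean([(q[1]+q[4])/2,(q[2]+q[5])/2,(q[0]+q[3])/2],axis=0); print("axis",c,np.linalg.norm(q-c,axis=1),np.degrees(np.arctan2(*(q-c).T[::-1])))
print("rim", P(81,270,.082),P(443,280,.082),(P(81,270,.082)+P(443,280,.082))/2)
b=[P(290,226,.112),P(222,287,.112)]; print("bar",b, (b[0]+b[1])/2, np.degrees(np.arctan2(*(b[1]-b[0])[:2][::-1])))
e=[P(120,318,.082),P(180,392,.082),P(207,290,.082),P(228,313,.082)];print("slotedges",[ (np.degrees(np.arctan2(*(x[:2]-c)[::-1])),np.linalg.norm(x[:2]-c)) for x in e])
h=[P(571,320,.109),P(606,321,.109),P(607,362,.109),P(570,362,.109)];print("head",np.array(h)[:,:2].tolist(),np.mean(h,0)); print("boss",P(583,350,.068))
for n,u,v,z in[("fitting",434,477,.07),("collar",510,193,.062)]:print(n,P(u,v,z))
print(proj("top",[.243,.493,.2]))
E
```

```text
corners [[0.7195, 0.2252], [0.6284, -0.1577], [0.3956, -0.1042], [0.484, 0.2789]] [0.55688558 0.06053959 0.05      ]
[0.39360834 0.23894404 0.39309545 0.24158196]
pin [0.65049375 0.21868106 0.095     ] [0.64726207 0.21810892 0.095     ]
axis [0.57508222 0.13967942] [0.10713982 0.10868619 0.10747012 0.1073228  0.10719844 0.1092161 ] [ -13.32879282  -74.15076191 -133.91812131  166.6011049   106.47565278
   46.33188808]
rim [0.57009472 0.25019539 0.082     ] [0.56687047 0.02374189 0.082     ] [0.5684826  0.13696864 0.082     ]
bar [array([0.59334511, 0.11844876, 0.112     ]), array([0.55466005, 0.15894118, 0.112     ])] [0.57400258 0.13869497 0.112     ] 133.6923512535397
slotedges [(np.float64(112.49156171077178), np.float64(0.09180802345348983)), (np.float64(150.51451157086885), np.float64(0.09304122865269389)), (np.float64(117.99877736228386), np.float64(0.03541382924436576)), (np.float64(150.28677565415066), np.float64(0.03571813496401291))]
head [[0.5377471085461119, -0.0538888891089042], [0.5374265833140616, -0.0751810692081686], [0.5122057419065358, -0.07560684905161554], [0.5118915729332173, -0.053190690424042786]] [ 0.52481775 -0.06446687  0.109     ]
boss [ 0.52615163 -0.06468644  0.068     ]
fitting [0.44509511 0.02790376 0.07      ]
collar [ 0.62823963 -0.01897913  0.062     ]
[131.42182808 330.20758864]
```

```bash
cat >> h.py <<'E'
def delta(pos,yaw):
    o=get_obs(); M=R.from_euler("xyz",o["ee_rot"]); G=R.from_euler("xyz",[np.pi,0,yaw])
    print("t",round(o["time"],2),"pos",o["tool_pos"].round(4),"rpy",o["ee_rot"].round(4),"q",o["joint_positions"].round(3),"F",o["wrist_force"].round(1),"T",o["wrist_torque"].round(3),"w",round(o["width"],4))
    print("shift cm",(M.inv().apply(np.array(pos)-o["tool_pos"])*100).round(2),"rot",(M.inv()*G).as_rotvec().round(3))
E
python3 - <<'E'
import bench; print([n for n in dir(bench) if n[0]!='_'])
from h import *
print(getattr(bench,"hold_point_z",None), cast("top",(205,199),.18), cast("top",(223,153),.164))
delta([.575,.1395,.25],np.radians(132))
E
```

```text
['IKError', 'calibration', 'close_job', 'get_obs', 'hold_point_z', 'snapshot']
0.0188 [0.56690215 0.3450002  0.18      ] [0.69518122 0.30972008 0.164     ]
t 0.1 pos [0.2428 0.493  0.2044] rpy [-3.1397e+00 -2.0000e-04  2.6838e+00] q [ 1.01   0.088  1.372 -0.     1.684 -0.103] F [-0.1 -0.3 -0.2] T [-0.014  0.01  -0.051] w 0.0939
shift cm [-45.42 -17.03  -4.53] rot [-0.002  0.     0.38 ]
```

Call:
step_arm:
  increments: "0 0 -4.5 0 0 0; -4 -1.5 0 0 0 0; -4.6 -1.7 0 0 0 0"
  claw: -1

```text
time: 0.4
tool_pos: [0.3061, 0.4271, 0.2515]
ee_rot: [3.139, 0.0, 2.688]
wrist_force: [0.9, 0.1, -0.1]
width: 0.094
```

Call:
step_arm:
  increments: "-4.6 -1.7 0 0 0 0; -4.6 -1.7 0 0 0 0; -4.6 -1.7 0 0 0 0; -4.6 -1.7 0 0 0 0; -4.6 -1.7 0 0 0 0"

```text
time: 0.9
tool_pos: [0.4757, 0.247, 0.25]
ee_rot: [-3.141, -0.001, 2.684]
wrist_force: [0.9, 2.0, -0.6]
width: 0.094
```

Call:
step_arm:
  increments: "-4.6 -1.7 0 0 0 0; -4.6 -1.7 0 0 0 0; -4 -1.5 0 0 0 0.13; 0 0 0 0 0 0.13; 0 0 0 0 0 0.12"

```text
time: 1.4
tool_pos: [0.5722, 0.1448, 0.249]
ee_rot: [-3.14, -0.001, 2.296]
wrist_force: [-0.6, 1.3, -0.2]
width: 0.0941
```

```bash
python3 -c "
from h import *
delta([.575,.1395,.15],np.radians(132.5))"
```

```text
t 1.4 pos [0.5722 0.1448 0.249 ] rpy [-3.1395e+00 -1.5000e-03  2.2957e+00] q [ 0.152  0.176  1.186  0.     1.782 -0.573] F [-0.6  1.3 -0.2] T [-0.002  0.044 -0.004] w 0.0941
shift cm [-0.59 -0.12  9.9 ] rot [-0.002 -0.001 -0.017]
```

Call:
step_arm:
  increments: "-0.6 -0.1 4 0 0 0; 0 0 4 0 0 0; 0 0 3 0 0 0; 0 0 2 0 0 0; 0 0 0 0 0 0"

```text
time: 1.9
tool_pos: [0.5719, 0.1409, 0.1155]
ee_rot: [-3.134, -0.005, 2.304]
wrist_force: [-0.7, -0.0, -0.7]
width: 0.0942
```

```bash
python3 -c "
from h import *
delta([.575,.1395,.086],np.radians(132.5))
crop(snapshot('top'),230,145,180,135,4.4,'pics/c3.png')
crop(snapshot('scene'),220,130,210,140,3.8,'pics/c4.png')"
```

```text
t 1.9 pos [0.5719 0.1409 0.1155] rpy [-3.1337 -0.0053  2.3037] q [ 0.145  0.214  1.406  0.     1.531 -0.588] F [-0.7 -0.  -0.7] T [-0.038  0.016 -0.067] w 0.0942
shift cm [-0.33  0.16  2.95] rot [-0.008 -0.005 -0.009]
```

View pics/c4.png

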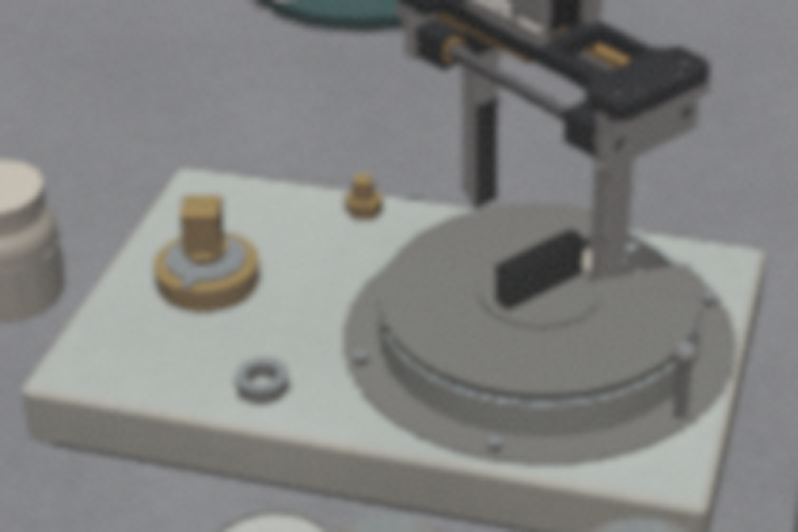

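The fingers straddle the black bar, tips at about (485,205) and (612,275), with the bar between. I'll lower and grip.

Call:
step_arm:
  increments: "-0.3 0.15 1.5 0 0 0; 0 0 1.4 0 0 0; 0 0 0 0 0 0"

```text
time: 2.3
tool_pos: [0.5766, 0.1398, 0.0888]
ee_rot: [-3.138, -0.003, 2.304]
wrist_force: [-0.3, 0.3, -0.6]
width: 0.0942
```

Call:
step_arm:
  increments: "0 0 0 0 0 0; 0 0 0 0 0 0; 0 0 0 0 0 0; 0 0 0 0 0 0; 0 0 0 0 0 0"
  claw: 1

```text
time: 2.8
tool_pos: [0.5782, 0.1402, 0.0919]
ee_rot: [3.141, 0.0, 2.304]
wrist_force: [-0.9, 0.3, -0.1]
width: 0.0574
```

```bash
python3 -c "
from h import *
delta([.575,.1395,.086],np.radians(46.4))"
```

```text
t 2.8 pos [0.5782 0.1402 0.0919] rpy [3.1409e+00 4.0000e-04 2.3038e+00] q [ 0.143  0.233  1.431  0.     1.477 -0.591] F [-0.9  0.3 -0.1] T [-0.004 -0.01  -0.048] w 0.0574
shift cm [ 0.17 -0.28  0.59] rot [ 1.000e-03 -0.000e+00  1.494e+00]
```

Call:
step_arm:
  increments: "0.15 -0.25 0.45 0 0 0; 0 0 0 0 0 0; 0 0 0 0 0 0; 0 0 0 0 0 0; 0 0 0 0 0 0"

```text
time: 3.3
tool_pos: [0.5752, 0.1396, 0.0871]
ee_rot: [3.141, 0.0, 2.304]
wrist_force: [0.2, 0.7, -1.0]
width: 0.0173
```

Call:
step_arm:
  increments: "0 0 0 0 0 0; 0 0 0 0 0 0; 0 0 0 0 0 0; 0 0 0 0 0 0"

```text
time: 3.7
tool_pos: [0.5756, 0.1399, 0.0871]
ee_rot: [3.14, 0.0, 2.304]
wrist_force: [2.7, 1.9, -1.6]
width: 0.0142
```

```bash
python3 -c "
from h import *
delta([.575,.1395,.086],np.radians(46.4))"
```

```text
t 3.7 pos [0.5756 0.1399 0.0871] rpy [3.1403e+00 2.0000e-04 2.3039e+00] q [ 1.420e-01  2.300e-01  1.444e+00  1.000e-03  1.466e+00 -5.910e-01] F [ 2.7  1.9 -1.6] T [ 0.202 -0.42   0.015] w 0.0142
shift cm [ 0.01 -0.07  0.11] rot [ 1.000e-03 -1.000e-03  1.494e+00]
```

Call:
step_arm:
  increments: "0 0 0 0 0 0.1; 0 0 0 0 0 0.1; 0 0 0 0 0 0.1; 0 0 0 0 0 0.1; 0 0 0 0 0 0.1"

```text
time: 4.2
tool_pos: [0.5753, 0.1397, 0.0871]
ee_rot: [3.141, -0.0, 1.8]
wrist_force: [2.0, 1.3, -1.6]
width: 0.0141
```

Call:
step_arm:
  increments: "0 0 0 0 0 0.1; 0 0 0 0 0 0.1; 0 0 0 0 0 0.1; 0 0 0 0 0 0.1; 0 0 0 0 0 0.1"

```text
time: 4.7
tool_pos: [0.5749, 0.1397, 0.0871]
ee_rot: [-3.141, -0.0, 1.3]
wrist_force: [0.1, 0.7, -1.1]
width: 0.0139
```

Call:
step_arm:
  increments: "0 0 0 0 0 0.1; 0 0 0 0 0 0.1; 0 0 0 0 0 0.1; 0 0 0 0 0 0.1; 0 0 0 0 0 0.094"

```text
time: 5.2
tool_pos: [0.5746, 0.1399, 0.0871]
ee_rot: [-3.141, 0.0, 0.806]
wrist_force: [-0.7, 1.8, 0.3]
width: 0.0137
```

Call:
step_arm:
  increments: "0 0 0 0 0 0; 0 0 0 0 0 0; 0 0 0 0 0 0"

```text
time: 5.5
tool_pos: [0.5747, 0.1399, 0.0871]
ee_rot: [-3.14, 0.0, 0.811]
wrist_force: [-1.5, 2.4, 1.1]
width: 0.014
```

```bash
python3 -c "
from h import *
delta([.575,.1395,.086],np.radians(46.4))"
```

```text
t 5.5 pos [0.5747 0.1399 0.0871] rpy [-3.1405e+00  2.0000e-04  8.1130e-01] q [1.420e-01 2.300e-01 1.445e+00 1.000e-03 1.468e+00 9.020e-01] F [-1.5  2.4  1.1] T [ 0.359  0.331 -0.037] w 0.014
shift cm [-0.01  0.05  0.11] rot [-0.001  0.     0.001]
```

Call:
step_arm:
  increments: "0 0 0 0 0 0; 0 0 0 0 0 0; 0 0 0 0 0 0; 0 0 0 0 0 0; 0 0 0 0 0 0"
  claw: -1

```text
time: 6.0
tool_pos: [0.5752, 0.1394, 0.0869]
ee_rot: [3.141, 0.0, 0.81]
wrist_force: [-0.7, 0.6, 0.1]
width: 0.0503
```

Call:
step_arm:
  increments: "0 0 -2 0 0 0; 0 0 -4 0 0 0; 0 0 -4 0 0 0; 0 0 -2 0 0 0; 0 0 0 0 0 0"

```text
time: 6.5
tool_pos: [0.5772, 0.1398, 0.2118]
ee_rot: [3.136, -0.007, 0.81]
wrist_force: [0.7, 0.5, 0.4]
width: 0.0907
```

```bash
python3 -c "
from h import *
delta([.5257,-.0645,.2],np.pi)"
```

```text
t 6.5 pos [0.5772 0.1398 0.2118] rpy [ 3.136  -0.0071  0.8098] q [ 0.142  0.177  1.258 -0.     1.698  0.903] F [0.7 0.5 0.4] T [-0.053  0.133  0.04 ] w 0.0907
shift cm [-18.36  10.35   1.11] rot [ 0.011  0.003 -2.332]
```

Call:
step_arm:
  increments: "-4.3 2.4 0 0 0 0; -4.3 2.4 0 0 0 0; -4.3 2.4 0 0 0 0; -4.3 2.4 0 0 0 0; -1.2 0.7 1 0 0 0"

```text
time: 7.0
tool_pos: [0.5217, -0.0686, 0.1962]
ee_rot: [3.141, 0.001, 0.805]
wrist_force: [-0.1, 0.1, -0.3]
width: 0.094
```

Call:
step_arm:
  increments: "0 0 0 0 0 -0.149; 0 0 0 0 0 -0.149; 0 0 0 0 0 -0.149; 0 0 0 0 0 -0.149; 0 0 0 0 0 -0.149"

```text
time: 7.5
tool_pos: [0.5221, -0.0639, 0.1945]
ee_rot: [-3.138, -0.001, 1.562]
wrist_force: [0.6, 0.2, 0.3]
width: 0.0942
```

```bash
python3 -c "
from h import *
delta([.5257,-.0645,.15],np.pi)
crop(snapshot('top'),230,145,180,135,4.4,'pics/c5.png')"
```

```text
t 7.5 pos [ 0.5221 -0.0639  0.1945] rpy [-3.1382e+00 -1.4000e-03  1.5615e+00] q [-2.300e-01  3.900e-02  1.443e+00  1.000e-03  1.663e+00 -2.210e-01] F [0.6 0.2 0.3] T [-0.059  0.071 -0.022] w 0.0942
shift cm [-0.07  0.37  4.45] rot [-0.002 -0.004 -1.58 ]
```

View pics/c5.png

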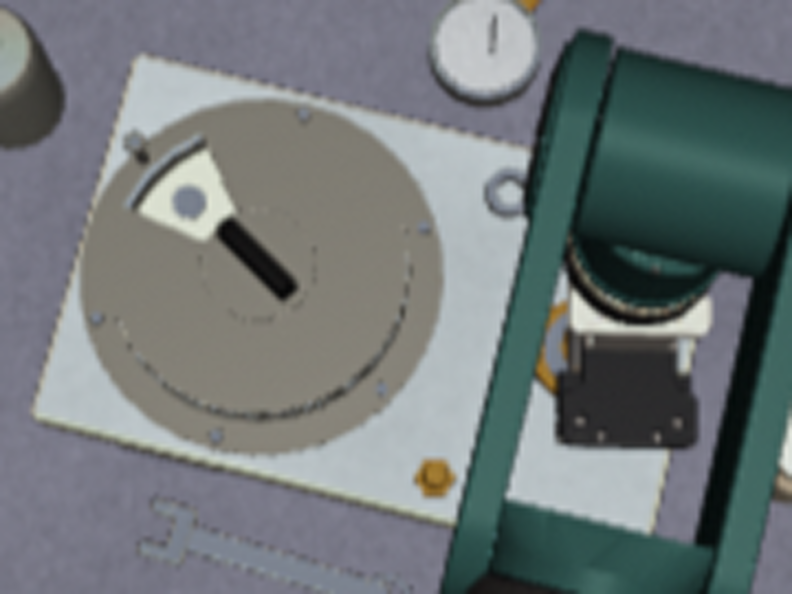

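The opening now faces the tall pin at (134,141), its outer corners at about (205,140) and (133,208). I'll check that angle and carry on turning to the plug grasp.

```bash
python3 - <<'E'
from h import *
P=lambda u,v,z: cast("top",(230+(u+.5)/4.4-.5,145+(v+.5)/4.4-.5),z)[:2]
c=np.array([.5749,.1396])
print([np.degrees(np.arctan2(*(x-c)[::-1])) for x in (P(205,140,.082),P(133,208,.082),P(222,225,.112),P(290,290,.112),P(134,141,.095))])
d=P(222,225,.112)-P(290,290,.112);print(np.degrees(np.arctan2(*d[::-1])))
E
```

```text
[np.float64(24.05093330133533), np.float64(66.01364318619154), np.float64(48.05441771447112), np.float64(-134.17517888698944), np.float64(46.29157598801443)]
46.878363083512035
```

Call:
step_arm:
  increments: "0 0 0 0 0 -0.149; 0 0 0 0 0 -0.149; 0 0 0 0 0 -0.149; 0 0 0 0 0 -0.149; 0 0 0 0 0 -0.149"

```text
time: 8.05
tool_pos: [0.5223, -0.0639, 0.195]
ee_rot: [-3.14, -0.003, 2.304]
wrist_force: [-0.2, 0.4, -0.3]
width: 0.0938
```

Call:
step_arm:
  increments: "0 0 0 0 0 -0.149; 0 0 0 0 0 -0.149; 0 0 0 0 0 -0.149; 0 0 0 0 0 -0.149; 0 0 0 0 0 -0.149"

```text
time: 8.55
tool_pos: [0.5223, -0.0639, 0.195]
ee_rot: [3.141, -0.003, 3.049]
wrist_force: [0.4, 0.2, -0.8]
width: 0.094
```

Call:
step_arm:
  increments: "0 0 0 0 0 -0.09; 0 0 3 0 0 0; 0 0 2 0 0 0; 0 0 0 0 0 0; 0 0 0 0 0 0"

```text
time: 9.05
tool_pos: [0.5223, -0.0642, 0.1459]
ee_rot: [3.141, -0.002, 3.134]
wrist_force: [0.3, 0.4, 0.2]
width: 0.0938
```

```bash
python3 -c "
from h import *
delta([.5257,-.0645,.083],np.pi)"
```

```text
t 9.05 pos [ 0.5223 -0.0642  0.1459] rpy [ 3.1408e+00 -2.2000e-03  3.1339e+00] q [-0.23   0.056  1.523  0.     1.566 -1.793] F [0.3 0.4 0.2] T [ 0.05  -0.009 -0.02 ] w 0.0938
shift cm [-0.35 -0.03  6.29] rot [ 0.001 -0.002 -0.008]
```

Call:
step_arm:
  increments: "-0.35 0 2.5 0 0 0; 0 0 2.5 0 0 0; 0 0 1.6 0 0 0; 0 0 0 0 0 0; 0 0 0 0 0 0"

```text
time: 9.55
tool_pos: [0.5272, -0.0648, 0.0823]
ee_rot: [-3.141, 0.002, 3.134]
wrist_force: [-1.3, -0.6, 0.1]
width: 0.0941
```

Call:
step_arm:
  increments: "0 0 0 0 0 0; 0 0 0 0 0 0; 0 0 0 0 0 0; 0 0 0 0 0 0; 0 0 0 0 0 0"
  claw: 1

```text
time: 10.05
tool_pos: [0.5264, -0.0648, 0.0812]
ee_rot: [-3.142, 0.0, 3.135]
wrist_force: [-0.1, -0.7, 0.1]
width: 0.0572
```

Call:
step_arm:
  increments: "0 0 0 0 0 0; 0 0 0 0 0 0; 0 0 0 0 0 0; 0 0 0 0 0 0; 0 0 0 0 0 0"

```text
time: 10.55
tool_pos: [0.5264, -0.064, 0.081]
ee_rot: [3.14, 0.0, 3.135]
wrist_force: [0.7, 2.2, 1.5]
width: 0.0237
```

```bash
python3 -c "
from h import *
delta([.5257,-.0645,.08],np.pi)
crop(snapshot('scene'),220,130,210,140,3.8,'pics/c6.png')"
```

```text
t 10.55 pos [ 0.5264 -0.064   0.081 ] rpy [3.140e+00 1.000e-04 3.135e+00] q [-0.229  0.102  1.605  0.002  1.435 -1.793] F [0.7 2.2 1.5] T [ 0.414  0.019 -0.001] w 0.0237
shift cm [ 0.07 -0.05  0.1 ] rot [ 0.002  0.    -0.007]
```

View pics/c6.png

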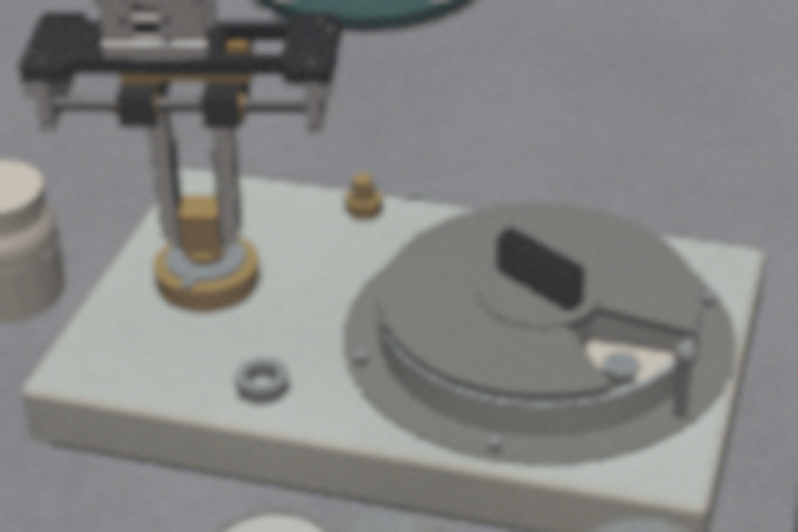

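The head sits centred between the fingers at crop (200,225), and the sleeve tab is still at its start near (190,283). I'll begin tightening and watch the wrist torque.

Call:
step_arm:
  increments: "0 0 0 0 0 0.14; 0 0 0 0 0 0.14; 0 0 0 0 0 0.14; 0 0 0 0 0 0.14; 0 0 0 0 0 0.14"

```text
time: 11.1
tool_pos: [0.5264, -0.064, 0.081]
ee_rot: [3.14, -0.001, 2.429]
wrist_force: [0.7, 1.7, 0.2]
width: 0.0239
```

Call:
step_arm:
  increments: "0 0 0 0 0 0.14; 0 0 0 0 0 0.14; 0 0 0 0 0 0.14; 0 0 0 0 0 0.14"

```text
time: 11.5
tool_pos: [0.5264, -0.064, 0.081]
ee_rot: [3.141, -0.001, 1.869]
wrist_force: [-0.3, 2.0, 0.2]
width: 0.0237
```

```bash
python3 -c "
from h import *
delta([.5257,-.0645,.08],np.pi)"
```

```text
t 11.5 pos [ 0.5264 -0.064   0.081 ] rpy [ 3.1411e+00 -1.3000e-03  1.8694e+00] q [-2.290e-01  1.020e-01  1.605e+00  1.000e-03  1.435e+00 -5.280e-01] F [-0.3  2.   0.2] T [0.418 0.046 0.041] w 0.0237
shift cm [-0.03 -0.08  0.1 ] rot [ 1.000e-03 -1.000e-03 -1.272e+00]
```

Call:
step_arm:
  increments: "0 0 0 0 0 0.12; 0 0 0 0 0 0.12"

```text
time: 11.7
tool_pos: [0.5264, -0.064, 0.081]
ee_rot: [3.141, -0.001, 1.63]
wrist_force: [0.4, 1.6, 1.0]
width: 0.0237
```

```bash
cat > t.py <<'E'
from h import *
o=get_obs();print(o["ee_rot"][2].round(3),o["joint_positions"][5].round(3),o["wrist_torque"].round(3),o["joint_torque"][5].round(3),round(o["width"],4))
E
python3 t.py
```

```text
1.63 -0.289 [0.387 0.107 0.029] -0.943 0.0237
```

Call:
step_arm:
  increments: "0 0 0 0 0 0.12; 0 0 0 0 0 0.12"

```text
time: 11.9
tool_pos: [0.5263, -0.064, 0.081]
ee_rot: [-3.141, -0.001, 1.39]
wrist_force: [0.7, 1.9, 0.9]
width: 0.024
```

```bash
python3 t.py
```

```text
1.39 -0.049 [0.471 0.113 0.035] -0.946 0.024
```

Call:
step_arm:
  increments: "0 0 0 0 0 0.12; 0 0 0 0 0 0.12"

```text
time: 12.1
tool_pos: [0.5263, -0.0639, 0.081]
ee_rot: [-3.141, -0.001, 1.151]
wrist_force: [-0.4, 3.1, 0.2]
width: 0.024
```

```bash
python3 t.py
```

```text
1.151 0.191 [0.464 0.071 0.347] -0.62 0.024
```

Call:
step_arm:
  increments: "0 0 0 0 0 0.12; 0 0 0 0 0 0.12"

```text
time: 12.3
tool_pos: [0.5264, -0.0639, 0.081]
ee_rot: [-3.141, -0.001, 0.911]
wrist_force: [0.7, 2.6, -0.1]
width: 0.0236
```

```bash
python3 t.py
```

```text
0.911 0.431 [0.49  0.07  0.413] -0.593 0.0236
```

Torque rose at yaw of about 1.2, so the plug is snug and dragging. I'll go a little further and check the tab.

Call:
step_arm:
  increments: "0 0 0 0 0 0.05; 0 0 0 0 0 0"

```text
time: 12.5
tool_pos: [0.5263, -0.0639, 0.081]
ee_rot: [-3.141, -0.001, 0.866]
wrist_force: [0.2, 3.5, 1.0]
width: 0.0241
```

```bash
python3 t.py; python3 -c "
from h import *
crop(snapshot('scene'),240,165,100,70,8,'pics/c7.png')
c=np.array([.526,-.0645])
for a in (-13.5,-33.5,-53.5):
    p=proj('scene',[*(c+.031*np.array([np.cos(np.radians(a)),np.sin(np.radians(a))])),.071]); print(a,(p-[240,165])*8)"
```

```text
0.866 0.476 [0.599 0.129 0.355] 0.602 0.0241
-13.5 [231.93801272 315.04484368]
-33.5 [200.02803422 305.88513118]
-53.5 [177.1222869  290.56420425]
```

View pics/c7.png

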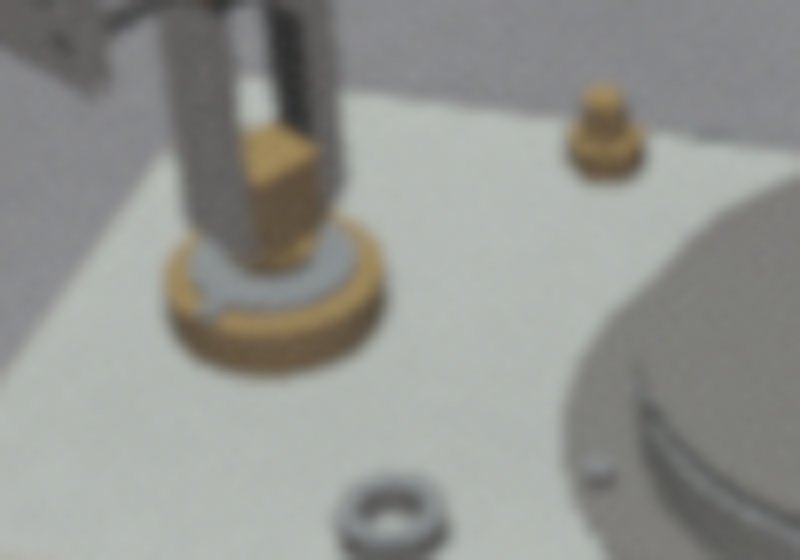

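The tab is at crop (205,308), against predictions of (200,306) for 20° and (232,315) for 0°. So the sleeve has turned about 17-18°. I'll stop here, release and lift.

Call:
step_arm:
  increments: "0 0 0 0 0 0; 0 0 0 0 0 0; 0 0 0 0 0 0; 0 0 0 0 0 0; 0 0 0 0 0 0"
  claw: -1

```text
time: 13.05
tool_pos: [0.5263, -0.065, 0.081]
ee_rot: [3.141, 0.0, 0.865]
wrist_force: [0.4, -0.7, -0.2]
width: 0.0605
```

Call:
step_arm:
  increments: "0 0 0 0 0 0; 0 0 0 0 0 0; 0 0 -2 0 0 0; 0 0 -4 0 0 0; 0 0 -4 0 0 0"

```text
time: 13.55
tool_pos: [0.5255, -0.0646, 0.1811]
ee_rot: [-3.139, 0.001, 0.865]
wrist_force: [0.5, 0.1, 0.0]
width: 0.0934
```

Call:
step_arm:
  increments: "0 0 -4 0 0 0; 0 0 -2 0 0 0; 0 0 0 0 0 0; 0 0 0 0 0 0; 0 0 0 0 0 0"

```text
time: 14.05
tool_pos: [0.5254, -0.0645, 0.2385]
ee_rot: [-3.138, 0.002, 0.865]
wrist_force: [-1.0, 0.3, -0.7]
width: 0.0938
```

```bash
python3 t.py; python3 -c "
from h import *
crop(snapshot('scene'),220,130,210,140,3.8,'pics/c8.png')
c=np.array([.526,-.0645])
for a in (-13.5,-33.5,-53.5):
    p=proj('scene',[*(c+.031*np.array([np.cos(np.radians(a)),np.sin(np.radians(a))])),.071]); print(a,(p-[220,130])*3.8)"
```

```text
0.865 0.477 [-0.083  0.139 -0.043] -0.0 0.0938
-13.5 [186.17055604 282.64630075]
-33.5 [171.01331625 278.29543731]
-53.5 [160.13308628 271.01799702]
```

View pics/c8.png

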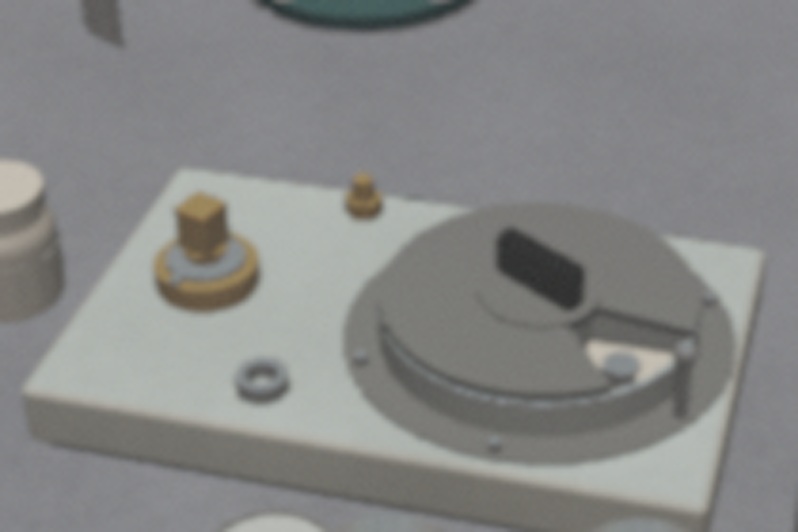

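The tab stays at about (175,279), where 20° would be (171,278) and it started at about (190,283). The cover opening is still at the pin (685,348), the loose things haven't moved, and the gripper is clear.

```bash
python3 -c "
from bench import *
print(close_job())"
```

```text
the job is handed in; nothing more can be done
None
```

The job is done and handed in at about 14 s on the robot's clock. The hand-in gives no verdict, so what follows rests on my own checks.

- **Cover:** I gripped it by the black bar, turned it about 86° clockwise and let it go. Its opening points to 45–47° by the camera, and the tall pin is at 46.3°, so it is well within the 6° allowed.
- **Plug:** I turned it about 2.27 rad clockwise in one grasp. The wrist torque jumped from about 0.03 to 0.35 Nm when it went snug, and I stopped at about 0.4 Nm.
- **Sleeve:** In the images the tab has turned about 15–18°, and it stayed there after I let go. The torque and the turn angle pointed to roughly 16–19°. Both are within the 5–45° allowed and slightly under the 20° you asked for.
- **Loose things:** In the last picture the fitting, collar and jar had not moved. The others were partly or wholly outside that crop, so I did not check them again at the end.
- **Gripper:** It was open and clear of everything at hand-in.

No check failed or disagreed. The tool position was off by 3–5 mm just after quick moves, so I corrected it before each grasp.

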